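# Load the smear stainer and start it

## Task

Hang the wire basket that holds the glass slides by its bail over the stainer's lift arm, behind the arm's upturned tip, keeping the slides upright and setting it down gently, and let go. Then turn the programme selector on the sloped panel one click clockwise, from off to its first position and no further, and let go. Leave the spare empty basket, the tube rack and the bottles where they stand.

Things in the scene. Friction and masses are not known exactly. Their poses are not given: they have to be found in the camera images.
- stainer: Slide stainer fixed to the counter, white housing 280 deep (x) by 320 wide (y). Origin: centre of its underside. x runs from its front to its back, y to the left seen from its front, z up. Front lip 35 high; control panel sloping up at 30 degrees from x -140, z 35 to x -27, z 100; flat deck at z 100 behind it, with an open dish under the arm and a covered dish (top of its handle z 136)
- lift_mid (a point): Point on top of the lift arm where the bail is to rest: 275 above the counter, 157 above the dish rim; axes as the stainer's. The arm is a level round steel bar, 10 in diameter, along the stainer's x, free at its front end. 55 behind this point it enters a collar (18 in diameter) on the lift column, which is 50 wide in y and 11 taller than this point
- lift_tip (a point): Top of the arm's upturned free end, 56 in front of lift_mid (-x of the stainer) and 12 higher than it; axes as the stainer's. The closed bail has to pass over this tip from the front
- basket: Loose steel basket with eight glass slides, 0.14 to 0.28 kg; tray 62 (x) by 89 (y) by 32 high. Origin: centre of its underside; y along the slides, z up. A rigid bail of 12 wide, 3 thick strip stands in its y-z plane: from the tray's ends at z 60 it slopes in, and from z 85 to 138 it is an upright loop, 40 wide outside, 34 inside. Grip it across the outside of the loop, fingers at +-y
- bail (a point): Middle of the underside of the bail loop's flat top, 135 above the basket's underside; axes as the basket's. This surface comes to lie on the arm
- selector (a joint): Angle of the programme selector, rad: 0 off, 1.047 first position, 2.094 second; grows clockwise seen facing the panel. Each position is a sprung notch: leaving one takes about 0.18 N m, and past about half way the knob snaps on into the next; left alone it rests in the nearest notch. Stops just before off and just after the second
- selector_grip (a point): Point on the knob's axis, 21 above the panel, in the right half of the panel. z points out of the panel along the axis, 30 degrees from vertical; the frame turns with the knob. Black knob: disc 50 across, 9 high; on it a bar grip 48 long, 14 thick, its top 12 above this point. The bar lies 60 degrees from this frame's x towards y; at off it points 60 degrees left of straight up the panel
- spare_basket: Loose empty basket like the other but without slides, 0.13 kg; to be left alone. Origin at the centre of its underside
- tube_rack: Loose grey two-step tube rack, 100 by 150 by 126 high with tubes, to be left alone. Origin at the centre of its underside
- wash_bottle: Loose white wash bottle, 62 in diameter, 175 high, bent spout; to be left alone. Origin at the centre of its underside
- oil_bottle: Loose amber dropper bottle, 35 in diameter, 96 high; to be left alone. Origin at the centre of its underside

How it is judged:
On the way, in this order (a step that is already met when the one before it is completed fails the run):
1. the basket hangs by its bail on the lift arm behind the upturned tip, released, with the selector still off (x of bail in the frame of lift_mid between -0.048 and 0.05 m and y of bail in the frame of lift_mid between -0.016 and 0.016 m and z of bail in the frame of lift_mid between -0.006 and 0.006 m and angle between basket's own z axis and vertical below 0.25 rad and contact force between basket and the fingers below 0.1 N and contact force between basket and stainer above 0.5 N and value of joint selector below 0.3 rad), for 0.3 s.
2. the selector has clicked into its first position (value of joint selector between 0.9 and 1.2 rad), for 0.2 s.
At the end, for the whole second after the job is handed in: The basket with the slides hangs at rest by its bail on the lift arm, anywhere between the upturned tip and the column, within 14 degrees of upright; the selector rests in its first position (1.05 rad, within 0.15) (all of step 2 and x of bail in the frame of lift_mid between -0.048 and 0.05 m and y of bail in the frame of lift_mid between -0.016 and 0.016 m and z of bail in the frame of lift_mid between -0.006 and 0.006 m and angle between basket's own z axis and vertical below 0.25 rad and linear speed of basket below 0.05 m/s); the robot touches nothing.
It fails at once if the basket with the slides is tipped more than 35 degrees (angle between basket's own z axis and vertical above 0.61 rad).
It fails at once if the basket with the slides strikes the stainer with more than 40 N (contact force between basket and stainer above 40 N).
It fails at once if the selector is turned past its first position towards the second (value of joint selector above 1.5 rad).
It fails at once if the spare basket, the tube rack or a bottle is moved more than 25 mm (distance of any of spare_basket, tube_rack, wash_bottle, oil_bottle from where it was at the start of the episode above 0.025 m).
It also fails if it takes over 61 s, if anything falls off the work surface, if the arm or the gripper's body presses on something with over 40 N, if the wrist force passes 120 N, or if a joint passes its speed limit or range.

## Robot

A 6-joint arm with a two-finger parallel gripper is mounted at the origin on the work surface. World frame = base frame: x ahead of the robot, y to its left, z up, the work surface at z = 0. Lengths are in m, angles in rad, forces in N, time in s.
With the tool pointing down it reaches from about 0.35 to 0.875 m from the base axis. Payload 15.5 kg.
Tool frame: the origin (TCP) lies at the very end of the fingers, on their centre line; the grasp point (between the pads) lies behind it (manip.grip_depth is the z of the grasp point in the tool frame, in m); z points along the fingers, x is the direction in which the jaws open and shut, and the axes are right-handed (so a half turn about z gives the same grasp; the last joint's range is limited). The gripper opens to 85 mm and grips with 20 to 120 N. Pads are 22 mm wide; open, the fingers measure 114 mm over their backs; the gripper's body (76 mm by 85 mm) begins 54 mm behind the grasp point. The pads swing forward as they close: fully open they stand 13 mm farther back than shut.
Start: joints at [1.129, 0.494, 1.345, -0, 1.302, -0.096], TCP at [0.212, 0.588, 0.231] pointing down, gripper open.
Joint ranges: [-2.91, 2.91], [-0.82, 2.16], [0.22, 2.67], [-1.22, 4.37], [0.12, 2.79], [-3.08, 3.08]. Speed limits (rad/s): [1.89, 1.89, 2.57, 3.01, 3.01, 3.01].

## Interface

Orientations are given as a unit quaternion [w, x, y, z].
In Python, from cell import status, eyes, manip gives the robot as it stands. The module is installed in compiled form; this text tells all that it offers.
- The arm moves only by the tool drive_tool, never from a script. Its argument "targets" is a list of rows, each a list of 6 numbers: the shift along the tool's x, y, z in cm, then the turn, a rotation vector about the tool's x, y, z in rad. A call has 1 to 12 rows; each row is the pose to reach, as a shift and turn from the pose commanded when the call began, along the tool's axes at that moment; what a row does not reach only later rows make up. A row lasts 1/10 s, in which the tool goes at most 50 mm and 8.59 degrees, less where a joint would pass 70% of its speed; a pose out of reach is approached as far as the arm can. A call with a gripper value outside its range is refused whole. "hand" is the closure, from 0 (fully open) to 1 (shut), set as the call begins (left out, the last holds). The fingers move at their own pace and stop on an object; "newtons" is the grip in N (left out, the last holds). Time passes only in rows, so rows that repeat a pose let the fingers close. It gives the time, the measured TCP pose, the force and the opening at its end, in the units of the state.
- status.state(): the state, without advancing time (a new reading comes with each control period).
- eyes.snapshot(name): name is "scene" or "top" or "wrist"; returns a dict with "img" (420x560x3 uint8, red, green, blue), "intrinsics" (3x3 intrinsics, pixels), "R" (3x3) and "t" (3): a world point X has camera coordinates R X + t. Camera axes: x right, y down, z forward; pixel columns grow to the right and rows downward; lengths in m; the calibration is good to about 2 mm. A picture is of the moment at which its call begins. There is no depth.
- manip.hand_in(): hands the job in, once; it reports no verdict.
Trained networks look in a picture, given as the dict that the camera call returned (one of the last four; its "shot" number tells which), for a name from the list of things; names that differ only in an ending like _2 or _b are one class to them, and where a whole thing is asked for, a point or a joint stands for the part that bears it (a point fixed in the world has none). Each returns a list of dicts, best first, with "confidence" (0 to 1); they miss things now and then, are a little off and sometimes report something else, mostly with a low value. They report only what shows in the picture. A call takes as long as a camera call.
- eyes.boxes_of(query, picture): "extent" ([left, top, right, bottom] in pixels, round what is visible of it).
- eyes.trace(query, picture): "pixels" (420x560 bool, what is visible of it) and "extent" ([left, top, right, bottom] in pixels, round what is visible of it).
The state is a dict: "time": time; "joints": joint angles; "joint_vel": joint speeds; "effort": joint torques, N m; "tcp_pos": TCP position; "eef_rot": TCP orientation; "contact_force": force on the tool from outside, world axes, zero at the start; "torque": the same for the moment, N m; "finger_gap": finger opening in m.
Only numpy, scipy, OpenCV 4.12 (cv2) and the standard library are available. Lean on these libraries where they do the work, as an engineer would, in place of code of your own. Each camera call takes 0.05 s, during which the arm holds its last target.

## Working session

There is one attempt and no reset: what is moved stays moved. The work goes in short steps, Python scripts to look and compute and a tool call to move; the robot and the scene stay as the last step left them, time stands still between calls to the robot, and variables do not carry over. Pictures are saved under pics/ and viewed, and the job is handed in when it is done.

Besides the shell and the picture viewer there is one more tool, called after "Emit:" by a JSON object that holds its "name" and its "arguments". drive_tool: Moves the arm, as the interface text tells. Its arguments: {"type":"object","properties":{"targets":{"type":"array"},"hand":{"type":"number"},"newtons":{"type":"number"}},"required":["targets"]}

```bash
mkdir -p pics; ls
cat > h.py <<'E'
import numpy as np, cv2
from cell import status, eyes, manip
def shot(n,f):
    p=eyes.snapshot(n); cv2.imwrite('pics/'+f+'.png',p['img'][:,:,::-1]); return p
def ray(p,uv):
    K=np.array(p['intrinsics']);R=np.array(p['R']);t=np.array(p['t'])
    d=R.T@np.linalg.inv(K)@np.array([uv[0],uv[1],1.]); return -R.T@t, d/np.linalg.norm(d)
def at_z(p,uv,z):
    o,d=ray(p,uv); return o+d*(z-o[2])/d[2]
def proj(p,X):
    c=np.array(p['R'])@np.array(X)+np.array(p['t']); q=np.array(p['intrinsics'])@c; return q[:2]/q[2]
def tri(obs):
    A=np.zeros((3,3));b=np.zeros(3)
    for p,uv in obs:
        o,d=ray(p,uv);M=np.eye(3)-np.outer(d,d);A+=M;b+=M@o
    return np.linalg.solve(A,b)
E
python3 - <<'E'
from h import *
s=status.state()
print(s, manip.grip_depth)
for n in ['scene','top','wrist']:
    p=shot(n,n+'0'); R=np.array(p['R']); print(n,p['shot'],-R.T@np.array(p['t']),R.tolist(), np.array(p['intrinsics']).tolist())
    for q in ['stainer','basket','spare_basket','selector','tube_rack','wash_bottle','oil_bottle']:
        print(q,[(b['extent'],round(b['confidence'],2)) for b in eyes.boxes_of(q,p)])
E
```

```text
pics
{'time': 0.0, 'joints': array([ 1.12850676e+00,  4.94208696e-01,  1.34614544e+00,  1.61392745e-05,
        1.30248750e+00, -9.54887467e-02]), 'joint_vel': array([ 2.75802833e-04, -7.50523661e-04,  1.68695256e-03, -4.77212610e-05,
        6.85749485e-04, -7.75344343e-04]), 'effort': array([-2.58233034e-03, -8.82127118e+01, -3.83886588e+01, -5.14827898e-04,
        9.52714094e-03,  1.66013882e-05]), 'tcp_pos': array([0.21226083, 0.58746559, 0.23067954]), 'eef_rot': array([ 3.01640565e-04,  8.18503007e-01,  5.74501904e-01, -5.46870514e-04]), 'contact_force': array([-0.43704618, -0.49623594,  0.84268935]), 'torque': array([-0.00998472, -0.00624627,  0.04049159]), 'finger_gap': 0.08524289380502634} -0.0187
scene 1 [ 1.23813765 -0.2876618   0.79178105] [[0.37425718194039437, 0.9272457463663264, 0.012119719946795315], [0.5949823305008082, -0.23008245951134865, -0.7701026478444518], [-0.7112858695052657, 0.29542746600606185, -0.6378048480306305]] [[389.97079771512784, 0.0, 274.9616859281554], [0.0, 389.97079771512784, 212.83130990791267], [0.0, 0.0, 1.0]]
stainer []
basket [([155.6, 256
[... 927 characters left out ...]
0, 168.9, 156.5, 192.1], 0.95), ([391.2, 228.3, 406.8, 238.8], 0.51)]
oil_bottle [([389.3, 228.7, 407.4, 242.0], 0.58)]
wrist 3 [0.13910408 0.61448226 0.37357643] [[0.3397958902785461, 0.9404990085398187, -0.0006065355970817502], [0.8963509980377119, -0.32365011110026637, 0.3029942143038129], [0.28476945283265526, -0.10349985758640227, -0.9529922025982094]] [[299.1256523290725, 0.0, 273.9797893339273], [0.0, 299.1256523290725, 211.06878974894286], [0.0, 0.0, 1.0]]
stainer [([77.6, 410.0, 115.8, 418.1], 0.45)]
basket [([75.3, 409.9, 110.6, 419.8], 0.28)]
spare_basket []
selector []
tube_rack [([177.1, 331.3, 271.0, 380.0], 0.91)]
wash_bottle []
oil_bottle [([76.9, 410.8, 113.9, 420.0], 0.42)]
```

View pics/scene0.png

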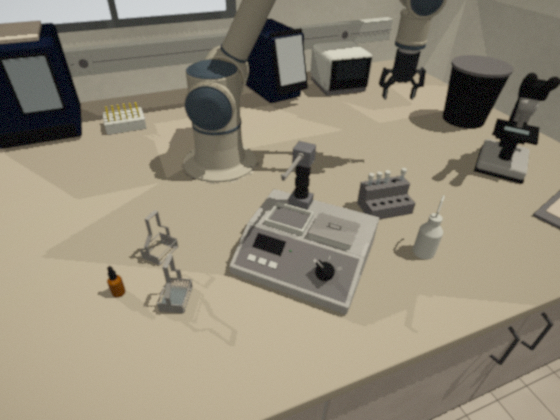

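View pics/top0.png

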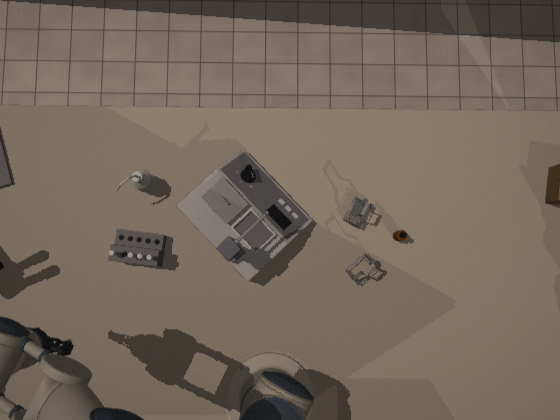

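Run:
```python
import cv2
a=cv2.imread('pics/scene0.png')
cv2.imwrite('pics/s0a.png',cv2.resize(a[200:320,130:350],None,fx=3.5,fy=3.5,interpolation=cv2.INTER_CUBIC))
b=cv2.imread('pics/top0.png')
cv2.imwrite('pics/t0a.png',cv2.resize(b[140:290,170:410],None,fx=3.3,fy=3.3,interpolation=cv2.INTER_CUBIC))
```

```text
(no output)
```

View pics/s0a.png

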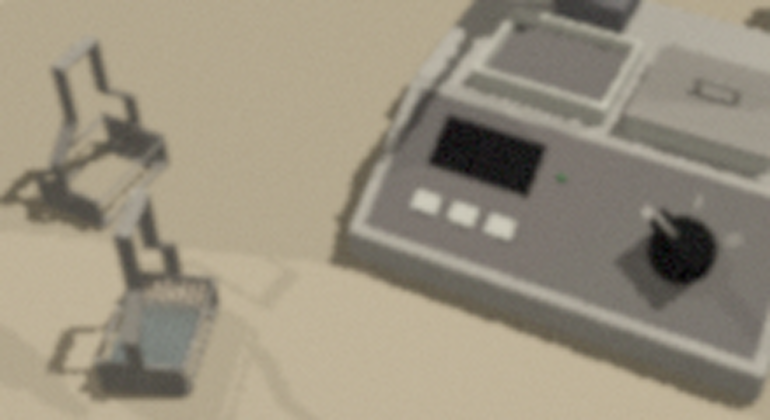

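View pics/t0a.png

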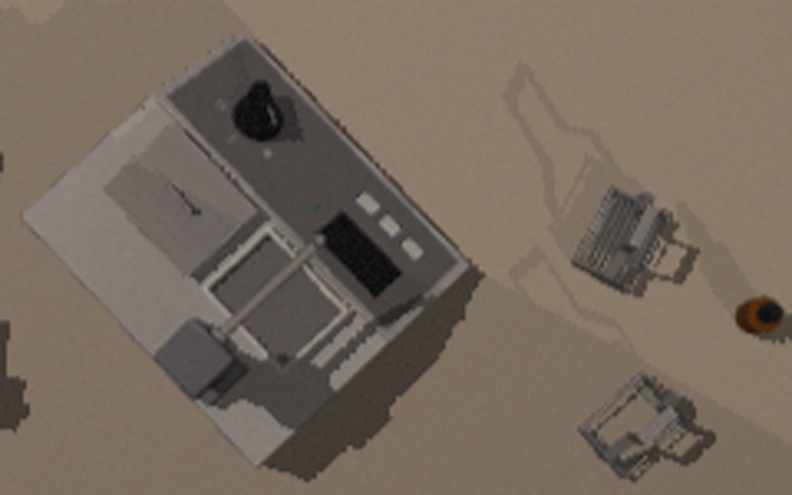

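Run:
```python
import cv2
a=cv2.imread('pics/scene0.png')
def g(im,x0,y0,x1,y1,f,n):
    c=cv2.resize(im[y0:y1,x0:x1],None,fx=f,fy=f,interpolation=cv2.INTER_CUBIC)
    for x in range((x0+9)//10*10,x1,10):
        cv2.line(c,(int((x-x0+.5)*f),0),(int((x-x0+.5)*f),6 if x%50 else 14),(0,0,255),1)
    for y in range((y0+9)//10*10,y1,10):
        cv2.line(c,(0,int((y-y0+.5)*f)),(6 if y%50 else 14,int((y-y0+.5)*f)),(0,0,255),1)
    cv2.imwrite(n,c)
g(a,220,135,390,310,4.,'pics/s0b.png')
b=cv2.imread('pics/top0.png')
g(b,170,145,320,290,4.,'pics/t0b.png')
g(b,335,185,415,290,5.5,'pics/t0c.png')
```

```text
(no output)
```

View pics/s0b.png

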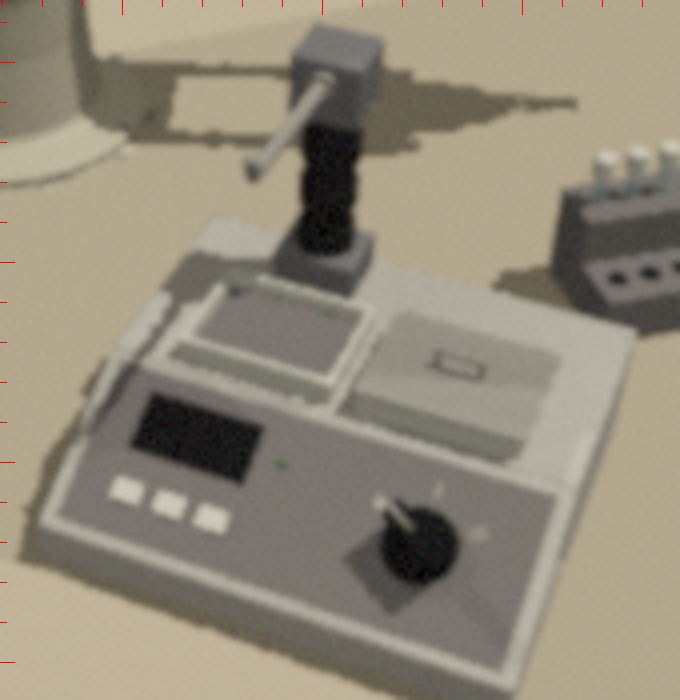

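View pics/t0b.png

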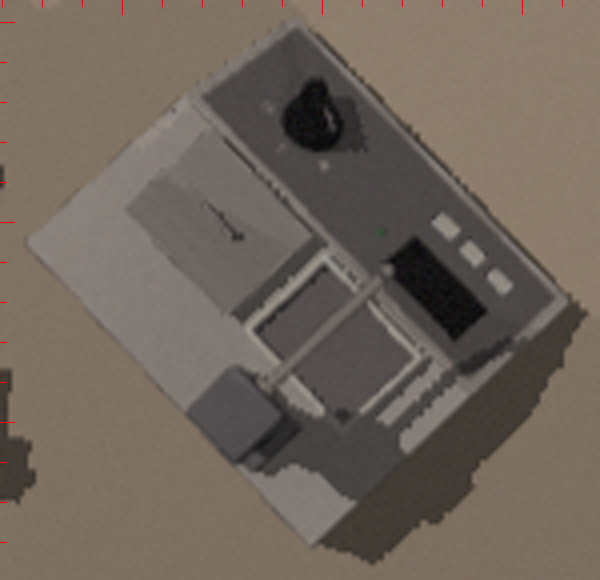

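View pics/t0c.png

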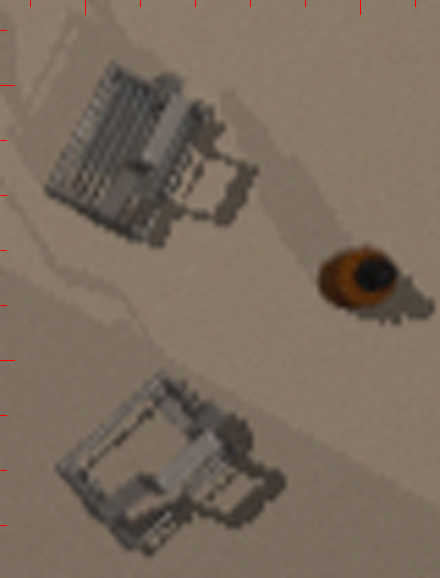

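```bash
cat > fit.py <<'E'
from h import *
import pickle
from scipy.optimize import least_squares
S=shot('scene','s1');T=shot('top','t1')
pickle.dump((S,T),open('st.pkl','wb'))
t=lambda x,y:(170+x/4-.5,145+y/4-.5)
s=lambda x,y:(220+x/4-.5,135+y/4-.5)
P={'A':(.14,-.16,.1),'B':(.14,.16,.1),'C':(-.14,-.16,.035),'D':(-.14,.16,.035),'E':(-.027,-.16,.1)}
ot={'A':t(27,242),'B':t(313,545),'C':t(295,18),'D':t(568,297),'E':t(190,95)}
os_={'D':s(42,525),'C':s(515,672),'A':s(637,335),'B':s(210,218),'E':s(575,490)}
def W(q,X): 
    c,n=np.cos(q[2]),np.sin(q[2]); return np.array([q[0]+c*X[0]-n*X[1],q[1]+n*X[0]+c*X[1],X[2]])
def res(q,out=False):
    r=[]
    for p,o in((T,ot),(S,os_)):
        for k in o: r.append(proj(p,W(q,P[k]))-o[k])
    return np.array(r).ravel()
f=least_squares(res,[.43,.05,2.4],loss='soft_l1')
q=f.x;print(q,np.degrees(q[2]),f.fun.reshape(-1,2).round(1).tolist())
tip=tri([(T,t(388,268)),(S,s(252,163))]);print('tip',tip, 'z287 top',at_z(T,t(388,268),.287),at_z(S,s(252,163),.287))
def L(X): 
    d=np.array(X[:2])-q[:2];c,n=np.cos(q[2]),np.sin(q[2]);return c*d[0]+n*d[1],-n*d[0]+c*d[1]
print('tip local',L(tip),L(at_z(T,t(388,268),.287)),L(at_z(S,s(252,163),.287)))
col=at_z(T,t(268,385),.27),at_z(S,s(328,80),.27);print('col',[L(c) for c in col])
k=tri([(T,t(312,120)),(S,s(420,545))]);print('knob',k,L(k))
E
python3 fit.py
```

```text
[0.57007716 0.08027763 2.34244202] 134.21204164992105 [[-0.8, 0.3], [0.1, 1.0], [-0.1, -1.2], [1.0, 0.7], [-1.5, -0.3], [-1.4, 0.5], [-0.4, 5.6], [-0.2, -1.1], [0.6, -0.5], [0.6, 0.2]]
tip [0.55148879 0.01500718 0.28370794] z287 top [0.55117616 0.0150811  0.287     ] [0.5559138  0.01297646 0.287     ]
tip local (np.float64(-0.033821550312653506), np.float64(0.05883759613112556)) (np.float64(-0.03355056885436702), np.float64(0.05901012897436527)) (np.float64(-0.038362722309671415), np.float64(0.057081958295606486))
col [(np.float64(0.07887465590290882), np.float64(0.05914180516883123)), (np.float64(0.09235011947525709), np.float64(0.059076410790746034))]
knob [0.6885748  0.07469278 0.0746911 ] (np.float64(-0.08663328822683364), np.float64(-0.0810404364941964))
```

```bash
cat > bfit.py <<'E'
from h import *
import pickle
from scipy.optimize import least_squares
S,T=pickle.load(open('st.pkl','rb'))
t=lambda x,y:np.array((335+x/5.5-.5,185+y/5.5-.5))
s=lambda x,y:np.array((130+x/3.5-.5,200+y/3.5-.5))
def W(q,X): 
    c,n=np.cos(q[2]),np.sin(q[2]); return np.array([q[0]+c*X[0]-n*X[1],q[1]+n*X[0]+c*X[1],X[2]])
obs=[(T,t(115,65),(.031,-.0445,.032)),(T,t(45,190),(.031,.0445,.032)),(T,t(150,243),(-.031,.0445,.032)),
(T,t(177,92),(0,-.02,.138)),(T,t(149,160),(0,.02,.138)),(S,s(132,212),(0,0,.138))]
def res(q): return np.array([proj(p,W(q,X))-o for p,o,X in obs]).ravel()
for y0 in (1.06,4.2):
    f=least_squares(res,[.4,-.2,y0],loss='soft_l1');print(f.x,np.degrees(f.x[2]),f.fun.reshape(-1,2).round(1).tolist())
E
python3 bfit.py
cat >> h.py <<'E'
from scipy.spatial.transform import Rotation as Ro
def cur():
    s=status.state(); q=np.array(s['eef_rot']); return np.array(s['tcp_pos']), Ro.from_quat(q[[1,2,3,0]])
def rel(p,R,p0=None,R0=None):
    if p0 is None: p0,R0=cur()
    return np.r_[R0.inv().apply(np.array(p)-p0)*100,(R0.inv()*R).as_rotvec()].round(3)
def down(yaw): # tool x at world yaw, z down
    c,s=np.cos(yaw),np.sin(yaw); return Ro.from_matrix(np.array([[c,s,0],[s,-c,0],[0,0,-1]]))
E
python3 -c "
from h import *
p,R=cur();print(R.as_matrix())
Rw=np.array(eyes.snapshot('wrist')['R']);print(R.as_matrix().T@Rw.T)"
```

```text
[ 0.5795784  -0.27732812  1.12038435] 64.1932948869456 [[-0.1, -1.4], [0.7, 0.8], [-0.8, -0.2], [0.5, 0.8], [-0.1, 0.4], [0.3, 0.7]]
[ 0.5795784  -0.27732812  1.12038434] 64.19329387400622 [[-0.1, -1.4], [0.7, 0.8], [-0.8, -0.2], [0.5, 0.8], [-0.1, 0.4], [0.3, 0.7]]
[[ 3.39859556e-01  9.40476199e-01  1.78279804e-05]
 [ 9.40476199e-01 -3.39859557e-01  1.43617574e-05]
 [ 1.95659005e-05  1.18858108e-05 -1.00000000e+00]]
[[ 9.99999791e-01  2.59225933e-04 -5.92059054e-04]
 [-6.76584179e-05  9.52996414e-01  3.02981569e-01]
 [ 6.42770835e-04 -3.02981465e-01  9.52996232e-01]]
```

```bash
python3 -c "
from h import *
y=np.radians(-25.8)
p0,R0=cur()
print(rel(p0+[0,0,.2],R0)); print(rel([.58,-.277,.43],down(y)))"
```

```text
[ -0.  -0. -20.   0.   0.   0.]
[-68.836  63.966 -19.874   0.      0.      1.674]
```

Emit:
{"name": "drive_tool", "arguments": {"targets": [[0,0,-12,0,0,0],[0,0,-20,0,0,0],[0,0,-20,0,0,0],[-69,64,-20,0,0,1.674],[-69,64,-20,0,0,1.674],[-69,64,-20,0,0,1.674],[-69,64,-20,0,0,1.674],[-69,64,-20,0,0,1.674],[-69,64,-20,0,0,1.674],[-69,64,-20,0,0,1.674],[-69,64,-20,0,0,1.674],[-69,64,-20,0,0,1.674]], "hand": 0}}

```text
time: 2.55
tcp_pos: [0.3881, 0.1722, 0.4055]
eef_rot: [-0.0, 0.998, -0.066, 0.0]
contact_force: [1.5, 0.2, 0.4]
finger_gap: 0.0855
```

```bash
python3 -c "
from h import *
print(status.state()['joints'],cur()[0]);print(rel([.58,-.277,.30],down(np.radians(-25.8))))"
```

```text
[ 2.76733709e-01  5.67032393e-02  1.49779208e+00 -5.26718667e-06
  1.58632261e+00  4.08651672e-01] [0.38807655 0.17217744 0.40552242]
[ 2.4926e+01  4.2006e+01  1.0557e+01 -0.0000e+00 -1.0000e-03  3.1800e-01]
```

Emit:
{"name": "drive_tool", "arguments": {"targets": [[24.9,42,0,0,0,0.318],[24.9,42,0,0,0,0.318],[24.9,42,0,0,0,0.318],[24.9,42,0,0,0,0.318],[24.9,42,0,0,0,0.318],[24.9,42,0,0,0,0.318],[24.9,42,0,0,0,0.318],[24.9,42,5,0,0,0.318],[24.9,42,10.5,0,0,0.318],[24.9,42,10.5,0,0,0.318],[24.9,42,10.5,0,0,0.318],[24.9,42,10.5,0,0,0.318]]}}

```text
time: 3.75
tcp_pos: [0.5814, -0.2756, 0.2964]
eef_rot: [-0.001, 0.975, -0.221, -0.002]
contact_force: [0.6, 0.3, -0.1]
finger_gap: 0.086
```

```bash
python3 -c "
from h import *
p=shot('wrist','w1');print(status.state()['joints'],cur()[0])
print(eyes.boxes_of('basket',p))
import pickle;pickle.dump(p,open('w1.pkl','wb'))
a=p['img'][:,:,::-1]
c=cv2.resize(a[60:420,80:480],None,fx=2,fy=1.6667)
cv2.imwrite('pics/w1b.png',cv2.resize(a[90:390,80:480],None,fx=2,fy=2,interpolation=cv2.INTER_CUBIC))
for z in(.138,.115):
  for s in (-.02,.02): 
    y=np.radians(154.2);print(proj(p,[.58+s*np.cos(y),-.277+s*np.sin(y),z]))
"
```

```text
[-5.33708395e-01  4.70064182e-01  1.19849880e+00  1.72695947e-05
  1.47597243e+00 -8.84004409e-02] [ 0.58164844 -0.27446706  0.29851341]
[{'extent': [238.2, 157.2, 309.5, 205.3], 'confidence': 0.7}, {'extent': [257.7, 257.6, 279.7, 304.5], 'confidence': 0.38}]
[293.84033853 196.35566066]
[255.31797198 196.14768503]
[292.62556983 191.05696437]
[256.64255025 190.86463068]
```

View pics/w1b.png

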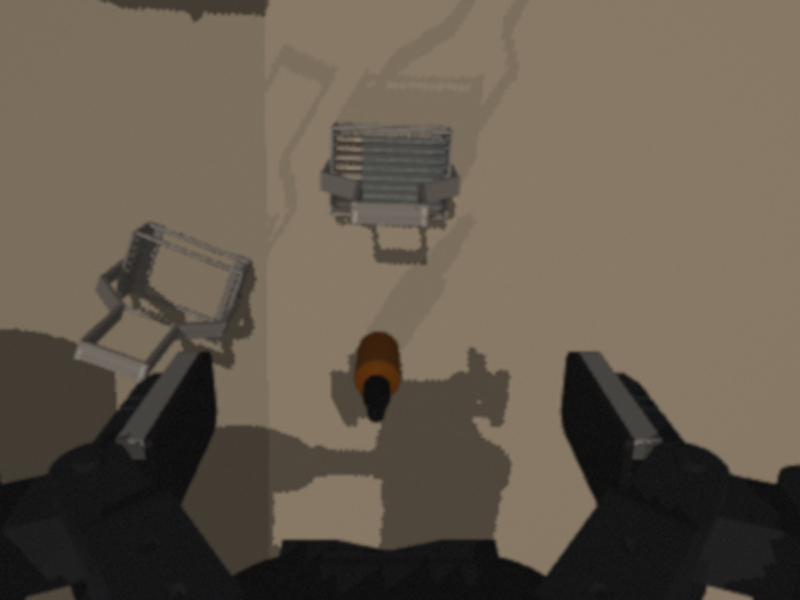

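```bash
python3 -c "
from h import *
print(rel([.58,-.277,.1],down(np.radians(-25.8))))"
```

```text
[-2.3000e-02  3.7600e-01  2.0006e+01 -0.0000e+00  1.0000e-03  6.0000e-03]
```

Emit:
{"name": "drive_tool", "arguments": {"targets": [[0,0,0,0,0,0],[0,0,0,0,0,0],[0,0,0,0,0,0]]}}

```text
time: 4.15
tcp_pos: [0.5822, -0.2733, 0.3013]
eef_rot: [0.0, 0.976, -0.22, 0.001]
contact_force: [-0.2, -0.1, 1.0]
finger_gap: 0.0856
```

```bash
python3 -c "
from h import *
print(cur()[0],rel([.58,-.277,.1],down(np.radians(-25.8))))"
```

```text
[ 0.58223221 -0.27334997  0.30125256] [-7.6000e-02  4.2300e-01  2.0125e+01  0.0000e+00 -2.0000e-03  7.0000e-03]
```

Emit:
{"name": "drive_tool", "arguments": {"targets": [[0,0.4,4,0,0,0.007],[0,0.4,8,0,0,0.007],[0,0.4,12,0,0,0.007],[0,0.4,15,0,0,0.007],[0,0.4,17,0,0,0.007],[0,0.4,18.5,0,0,0.007],[0,0.4,19.5,0,0,0.007],[0,0.4,20.1,0,0,0.007],[0,0.4,20.1,0,0,0.007],[0,0.4,20.1,0,0,0.007]]}}

```text
time: 5.15
tcp_pos: [0.5808, -0.2777, 0.0999]
eef_rot: [0.0, 0.975, -0.224, 0.001]
contact_force: [-0.1, -0.1, -0.3]
finger_gap: 0.0853
```

```bash
python3 -c "
from h import *
p=shot('wrist','w2');print(cur()[0],status.state()['contact_force'])
a=p['img'][:,:,::-1]
cv2.imwrite('pics/w2b.png',cv2.resize(a[90:390,80:480],None,fx=2,fy=2,interpolation=cv2.INTER_CUBIC))
"
```

```text
[ 0.58080957 -0.27769296  0.10002635] [-0.118725    0.17265122  0.07930827]
```

View pics/w2b.png

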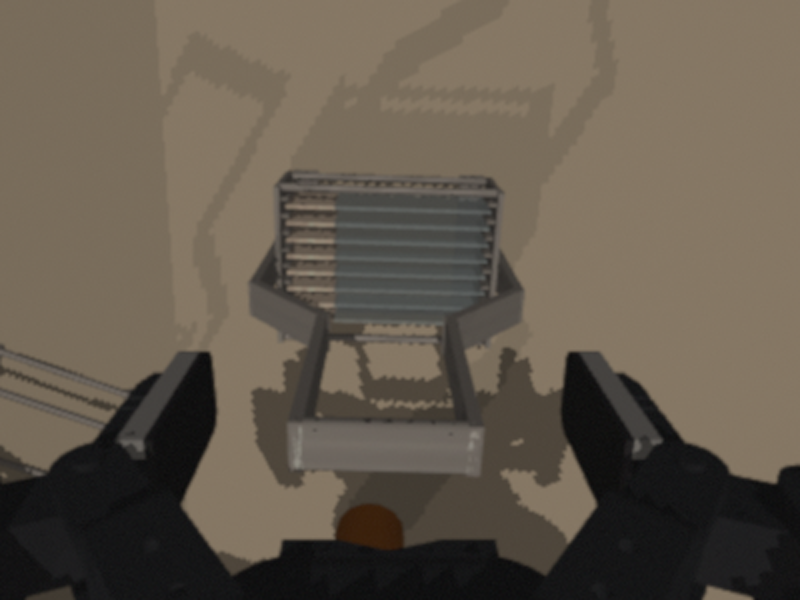

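Emit:
{"name": "drive_tool", "arguments": {"targets": [[0,0,0,0,0,0],[0,0,0,0,0,0],[0,0,0,0,0,0],[0,0,0,0,0,0],[0,0,0,0,0,0],[0,0,0,0,0,0],[0,0,0,0,0,0],[0,0,0,0,0,0],[0,0,0,0,0,0],[0,0,0,0,0,0]], "hand": 1, "newtons": 45}}

```text
time: 6.2
tcp_pos: [0.5804, -0.2775, 0.0995]
eef_rot: [0.0, 0.975, -0.224, 0.0]
contact_force: [-1.3, 0.3, 5.6]
finger_gap: 0.0391
```

Emit:
{"name": "drive_tool", "arguments": {"targets": [[0,0,-0.5,0,0,0],[0,0,-1.5,0,0,0],[0,0,-3,0,0,0],[0,0,-5,0,0,0],[0,0,-7.5,0,0,0],[0,0,-10,0,0,0],[0,0,-12,0,0,0],[0,0,-14,0,0,0],[0,0,-15,0,0,0],[0,0,-15,0,0,0],[0,0,-15,0,0,0]]}}

```text
time: 7.3
tcp_pos: [0.5801, -0.2773, 0.2486]
eef_rot: [-0.0, 0.975, -0.224, -0.0]
contact_force: [-0.3, 0.1, -2.7]
finger_gap: 0.0395
```

```bash
python3 -c "
from h import *
p=shot('wrist','w3');print(cur()[0],status.state()['contact_force'])
a=p['img'][:,:,::-1]
cv2.imwrite('pics/w3b.png',cv2.resize(a[90:390,80:480],None,fx=2,fy=2,interpolation=cv2.INTER_CUBIC))
"
```

```text
[ 0.57993502 -0.27723198  0.24814227] [ 0.08952287  0.94679865 -1.73905564]
```

View pics/w3b.png

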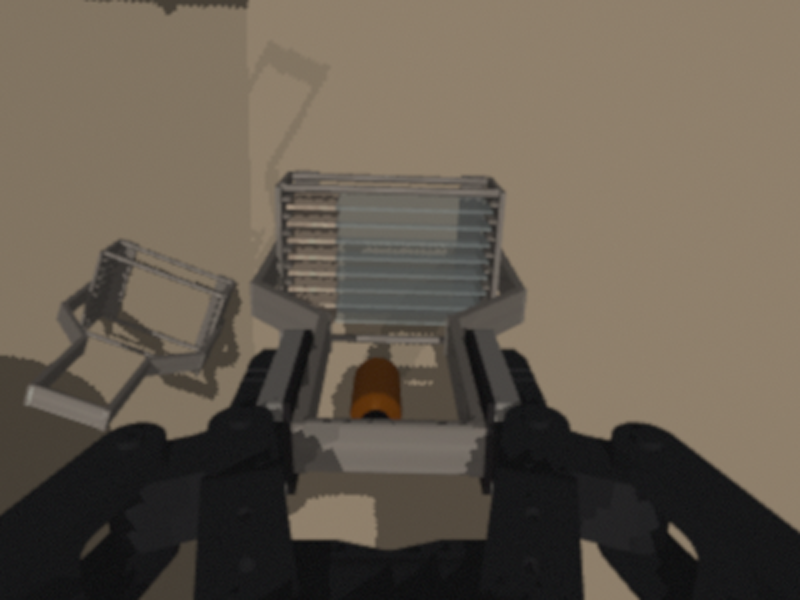

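```bash
cat >> h.py <<'E'
q=np.array([.5701,.0803,2.3424])
def SW(X):
    c,n=np.cos(q[2]),np.sin(q[2]); return np.array([q[0]+c*X[0]-n*X[1],q[1]+n*X[0]+c*X[1],X[2]])
def SL(X):
    d=np.array(X)[:2]-q[:2];c,n=np.cos(q[2]),np.sin(q[2]);return np.array([c*d[0]+n*d[1],-n*d[0]+c*d[1],X[2]])
RH=down(q[2]-np.pi/2)
E
python3 -c "
from h import *
print(SW([-.106,.058,.28]),rel(SW([-.106,.058,.285]),RH))"
```

```text
[ 0.60243826 -0.03612266  0.28      ] [-8.4890e+00 -2.2682e+01 -3.6690e+00 -1.0000e-03  1.0000e-03 -1.2230e+00]
```

Emit:
{"name": "drive_tool", "arguments": {"targets": [[0,0,-1.5,0,0,-0.03],[0,-0.5,-3,0,0,-0.1],[-0.5,-2,-4,0,0,-0.2],[-1.5,-4,-4,0,0,-0.33],[-2.5,-7,-4,0,0,-0.46],[-3.5,-10,-4,0,0,-0.59],[-4.8,-13,-4,0,0,-0.72],[-6,-16,-4,0,0,-0.85],[-7,-19,-4,0,0,-0.98],[-8,-21,-4,0,0,-1.1],[-8.4,-22.3,-4,0,0,-1.18],[-8.5,-22.7,-4,0,0,-1.223]]}}

```text
time: 8.55
tcp_pos: [0.6024, -0.0345, 0.288]
eef_rot: [-0.001, 0.926, 0.379, -0.001]
contact_force: [0.2, -1.4, -1.5]
finger_gap: 0.0396
```

Emit:
{"name": "drive_tool", "arguments": {"targets": [[0,0,0,0,0,0],[0,0,0,0,0,0],[0,0,0,0,0,0]]}}

```text
time: 8.85
tcp_pos: [0.6026, -0.0366, 0.2887]
eef_rot: [-0.0, 0.927, 0.376, -0.0]
contact_force: [0.7, 0.2, -1.4]
finger_gap: 0.0394
```

```bash
python3 -c "
from h import *
P,R=cur();print(P,SL(P),rel(SW([-.106,.058,.285]),RH),status.state()['contact_force'])
a=shot('wrist','w4')['img'][:,:,::-1]
cv2.imwrite('pics/w4b.png',cv2.resize(a[90:390,80:480],None,fx=2,fy=2,interpolation=cv2.INTER_CUBIC))
a=shot('scene','s4')['img'][:,:,::-1]
cv2.imwrite('pics/s4b.png',cv2.resize(a[110:310,200:400],None,fx=3,fy=3,interpolation=cv2.INTER_CUBIC))
"
```

```text
[ 0.60264075 -0.036604    0.28873929] [-0.10648621  0.05819049  0.28873929] [ 0.019 -0.048  0.374 -0.     0.    -0.001] [ 0.70435588  0.23633984 -1.39467577]
```

View pics/w4b.png

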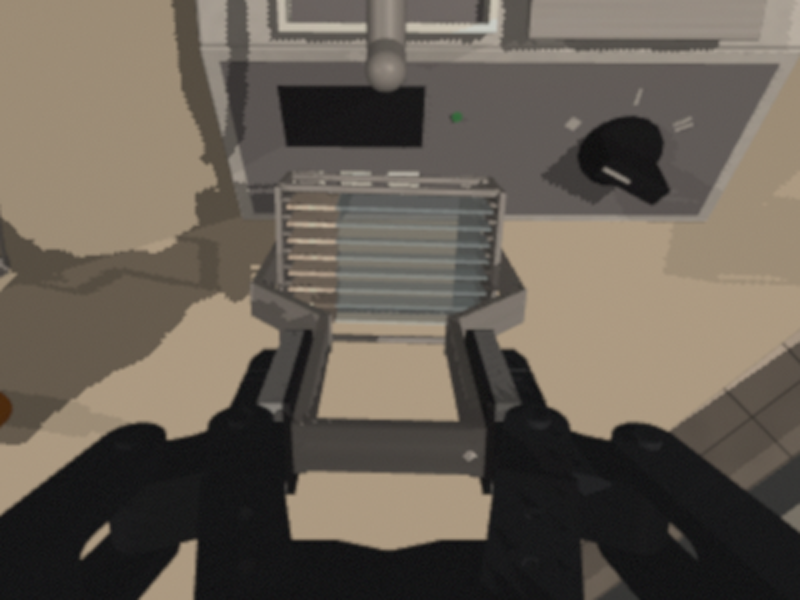

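View pics/s4b.png

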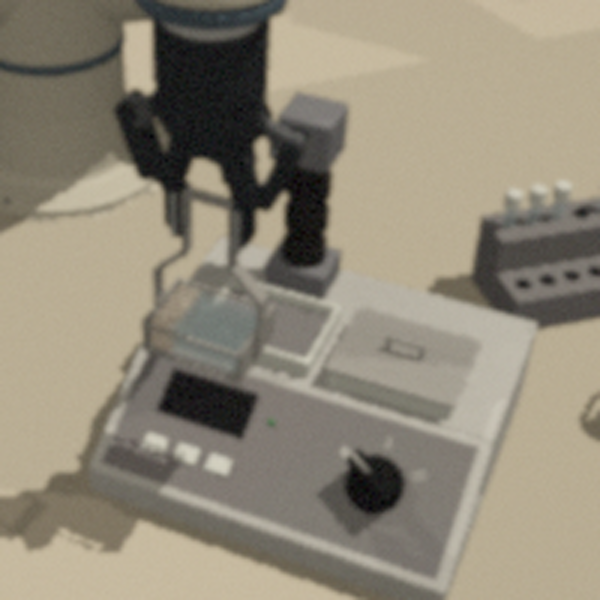

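```bash
python3 -c "
from h import *
p=eyes.snapshot('wrist')
for z in(.282,.287): print(SL(at_z(p,(273,125),z)))
for uv in ((80+620/2,90+152/2),): print('knob',SL(at_z(p,uv,.086)))
# bail projected
P=cur()[0]
print([proj(p,P+R) for R in ([0,0,.038],[0,0,.035])])
print([proj(p,SW([-.083,-.08,.0675])),proj(p,SW([-.094,-.08,.0857]))])
print(proj(p,SW([-.14,-.16,.035])),proj(p,SW([-.027,-.16,.1])))
"
```

```text
[-0.03264829  0.05869164  0.282     ]
[-0.03250996  0.05867298  0.287     ]
knob [-0.08372866 -0.07569421  0.086     ]
[array([274.45821673, 315.0237606 ]), array([274.45132874, 310.50038796])]
[array([387.99320393, 162.96819701]), array([392.56904053, 174.74658673])]
[432.872957   200.91612445] [481.25696107 114.27300213]
```

Emit:
{"name": "drive_tool", "arguments": {"targets": [[0,0,0.6,0,0,0],[0,0,1.2,0,0,0],[0,0,1.5,0,0,0],[0,-1,1.5,0,0,0],[0,-2,1.5,0,0,0],[0,-3,1.5,0,0,0],[0,-4,1.5,0,0,0],[0,-5,1.5,0,0,0],[0,-6,1.5,0,0,0],[0,-6,1.5,0,0,0]]}}

```text
time: 10.0
tcp_pos: [0.56, 0.0079, 0.2743]
eef_rot: [-0.0, 0.926, 0.377, -0.0]
contact_force: [-0.2, -0.2, -2.0]
finger_gap: 0.0395
```

```bash
python3 -c "
from h import *
P,R=cur();print(P,SL(P),status.state()['contact_force'])
a=shot('wrist','w5')['img'][:,:,::-1]
cv2.imwrite('pics/w5b.png',cv2.resize(a[90:390,80:480],None,fx=2,fy=2,interpolation=cv2.INTER_CUBIC))
a=shot('scene','s5')['img'][:,:,::-1]
cv2.imwrite('pics/s5b.png',cv2.resize(a[110:260,200:350],None,fx=4,fy=4,interpolation=cv2.INTER_CUBIC))
"
```

```text
[0.55999468 0.00786885 0.27434568] [-0.04487188  0.05774863  0.27434568] [-0.2243938  -0.20090518 -2.01911268]
```

View pics/w5b.png

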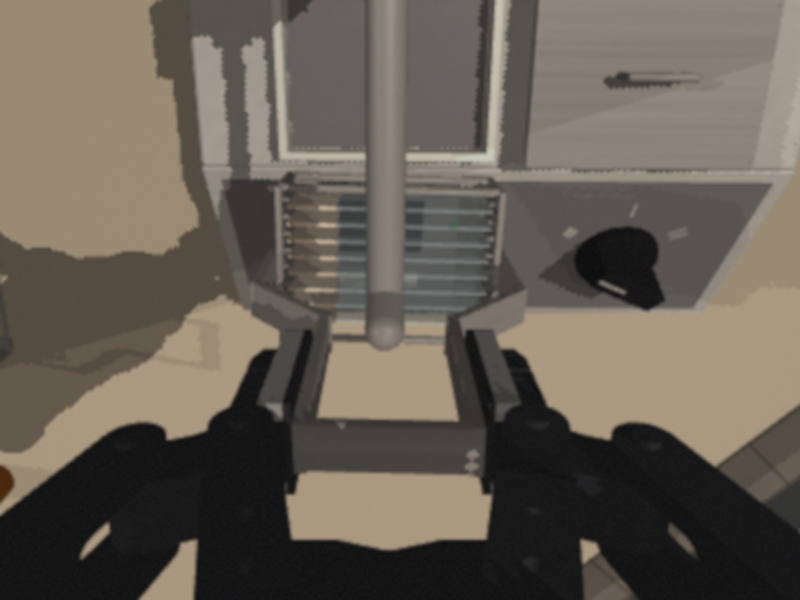

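View pics/s5b.png

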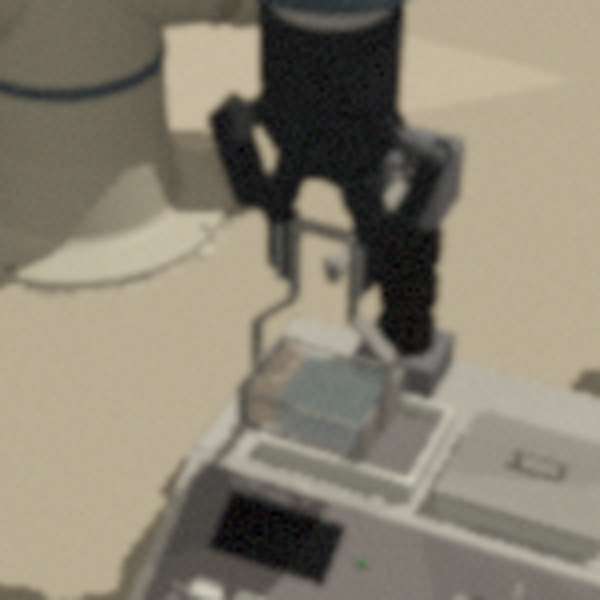

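Emit:
{"name": "drive_tool", "arguments": {"targets": [[0,-1,0,0,0,0],[0,-2,0,0,0,0],[0,-3,0,0,0,0],[0,-4,0,0,0,0],[0,-5,0,0,0,0],[0,-5.7,0,0,0,0],[0,-6,0,0,0,0],[0,-6,0,0,0,0],[0,-6,1,0,0,0],[0,-6,2,0,0,0],[0,-6,2.7,0,0,0],[0,-6,2.9,0,0,0]]}}

```text
time: 11.3
tcp_pos: [0.5186, 0.0497, 0.2438]
eef_rot: [-0.0, 0.926, 0.376, -0.001]
contact_force: [0.2, 0.3, -0.8]
finger_gap: 0.0391
```

Emit:
{"name": "drive_tool", "arguments": {"targets": [[0,0,0,0,0,0],[0,0,0,0,0,0],[0,0,0,0,0,0]]}}

```text
time: 11.6
tcp_pos: [0.5193, 0.0498, 0.2455]
eef_rot: [0.0, 0.926, 0.376, 0.0]
contact_force: [-0.4, -0.2, -2.0]
finger_gap: 0.0393
```

```bash
python3 -c "
from h import *
P,R=cur();print(P,SL(P),status.state()['contact_force'])
a=shot('wrist','w6')['img'][:,:,::-1]
cv2.imwrite('pics/w6b.png',cv2.resize(a[90:390,80:480],None,fx=2,fy=2,interpolation=cv2.INTER_CUBIC))
a=shot('scene','s6')['img'][:,:,::-1]
cv2.imwrite('pics/s6b.png',cv2.resize(a[110:260,200:350],None,fx=4,fy=4,interpolation=cv2.INTER_CUBIC))
"
```

```text
[0.51933599 0.04981321 0.24547471] [0.01354428 0.0576453  0.24547471] [-0.42013158 -0.23014209 -2.02639472]
```

View pics/w6b.png

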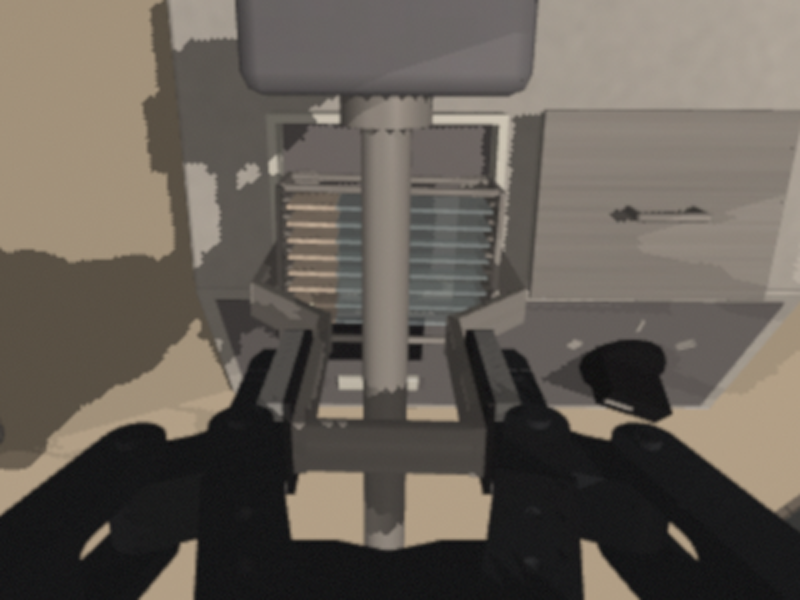

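View pics/s6b.png

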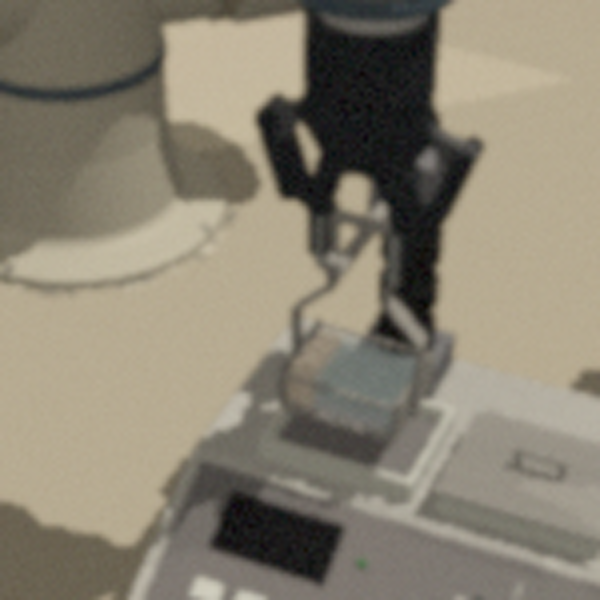

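Emit:
{"name": "drive_tool", "arguments": {"targets": [[0,0,0.1,0,0,0],[0,0,0.2,0,0,0],[0,0,0.3,0,0,0],[0,0,0.35,0,0,0],[0,0,0.4,0,0,0],[0,0,0.4,0,0,0],[0,0,0.4,0,0,0]]}}

```text
time: 12.4
tcp_pos: [0.5191, 0.0498, 0.2412]
eef_rot: [0.0, 0.926, 0.376, -0.0]
contact_force: [0.4, -0.6, -1.8]
finger_gap: 0.0395
```

Emit:
{"name": "drive_tool", "arguments": {"targets": [[0,0,0.05,0,0,0],[0,0,0.1,0,0,0],[0,0,0.1,0,0,0]]}}

```text
time: 12.7
tcp_pos: [0.5191, 0.0499, 0.2401]
eef_rot: [-0.0, 0.926, 0.376, -0.0]
contact_force: [0.1, 0.7, -1.1]
finger_gap: 0.0394
```

Emit:
{"name": "drive_tool", "arguments": {"targets": [[0,0,0.05,0,0,0],[0,0,0.05,0,0,0],[0,0,0.05,0,0,0]]}}

```text
time: 13.0
tcp_pos: [0.5191, 0.0498, 0.2396]
eef_rot: [-0.0, 0.926, 0.376, -0.0]
contact_force: [0.1, 0.5, -1.5]
finger_gap: 0.0389
```

Emit:
{"name": "drive_tool", "arguments": {"targets": [[0,0,0.05,0,0,0],[0,0,0.05,0,0,0],[0,0,0.05,0,0,0]]}}

```text
time: 13.3
tcp_pos: [0.5192, 0.0498, 0.2393]
eef_rot: [0.0, 0.926, 0.376, 0.0]
contact_force: [-1.4, -0.1, 1.3]
finger_gap: 0.0395
```

Emit:
{"name": "drive_tool", "arguments": {"targets": [[0,0,0.02,0,0,0],[0,0,0.02,0,0,0]]}}

```text
time: 13.5
tcp_pos: [0.5192, 0.0498, 0.2392]
eef_rot: [0.0, 0.926, 0.376, 0.0]
contact_force: [-2.1, -0.6, 4.9]
finger_gap: 0.0392
```

Emit:
{"name": "drive_tool", "arguments": {"targets": [[0,0,0,0,0,0],[0,0,0,0,0,0],[0,0,0,0,0,0],[0,0,0,0,0,0],[0,0,0,0,0,0],[0,0,0,0,0,0],[0,0,0,0,0,0],[0,0,0,0,0,0],[0,0,0,0,0,0],[0,0,0,0,0,0]], "hand": 0}}

```text
time: 14.5
tcp_pos: [0.5191, 0.0499, 0.239]
eef_rot: [-0.0, 0.926, 0.376, 0.0]
contact_force: [0.1, 0.4, -0.5]
finger_gap: 0.0855
```

```bash
python3 -c "
from h import *
P,R=cur();print(P,SL(P),status.state()['contact_force'])
a=shot('wrist','w7')['img'][:,:,::-1]
cv2.imwrite('pics/w7b.png',cv2.resize(a[90:390,80:480],None,fx=2,fy=2,interpolation=cv2.INTER_CUBIC))
a=shot('scene','s7')['img'][:,:,::-1]
cv2.imwrite('pics/s7b.png',cv2.resize(a[110:260,200:350],None,fx=4,fy=4,interpolation=cv2.INTER_CUBIC))
"
```

```text
[0.51911074 0.04985188 0.2389508 ] [0.01372907 0.0577798  0.2389508 ] [ 0.11849582  0.42340878 -0.45049842]
```

View pics/w7b.png

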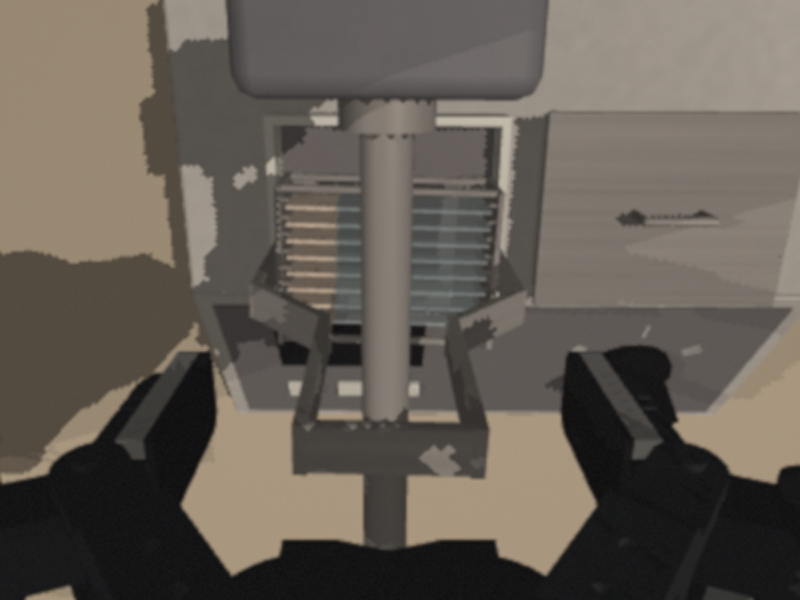

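View pics/s7b.png

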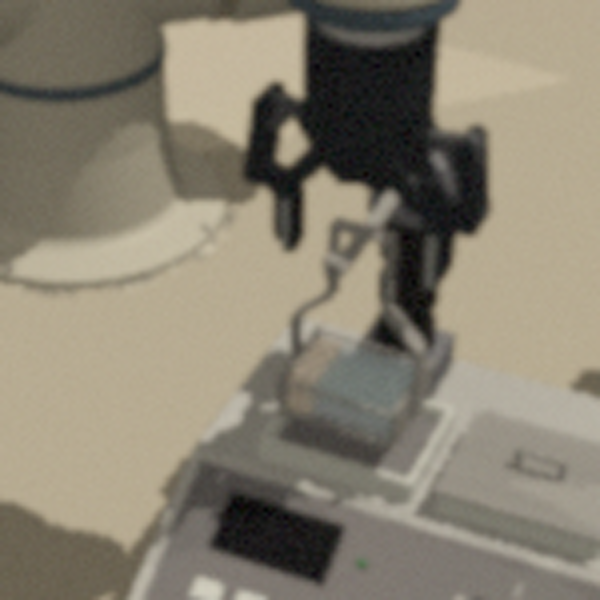

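Emit:
{"name": "drive_tool", "arguments": {"targets": [[0,0,-0.5,0,0,0],[0,0,-1.5,0,0,0],[0,0,-3,0,0,0],[0,0,-5,0,0,0],[0,0,-8,0,0,0],[0,0,-12,0,0,0],[0,0,-16,0,0,0],[0,0,-16,0,0,0],[0,0,-16,0,0,0]]}}

```text
time: 15.5
tcp_pos: [0.5193, 0.0499, 0.4005]
eef_rot: [0.001, 0.926, 0.376, 0.001]
contact_force: [-0.3, -0.2, -1.1]
finger_gap: 0.085
```

```bash
cat >> h.py <<'E'
sx=np.array([np.cos(q[2]),np.sin(q[2]),0]); sy=np.array([-sx[1],sx[0],0]); up=np.array([0,0,1.])
kn=-.5*sx+np.cos(np.pi/6)*up; ku=np.cos(np.pi/6)*sx+.5*up
def KR(a): # a = angle of bar left of up (deg); jaw x perpendicular
    a=np.radians(a); x=np.sin(a)*ku-np.cos(a)*sy; z=-kn
    return Ro.from_matrix(np.stack([x,np.cross(z,x),z],1))
KC=SW([-.0835,-.08,.0675])
E
python3 -c "
from h import *
P,R=cur();print(P,status.state()['joints'])
G=KC+kn*.021;print('grip',G,kn,KR(60).as_matrix())
print(rel(G+kn*.15+[0,0,.10],KR(60)));print(rel(G+kn*.10,KR(60)))
a=shot('scene','s8')['img'][:,:,::-1]
cv2.imwrite('pics/s8b.png',cv2.resize(a[110:310,200:400],None,fx=3,fy=3,interpolation=cv2.INTER_CUBIC))
"
```

```text
[0.51932473 0.04985152 0.40046593] [-1.87885848e-02  2.17722976e-01  1.31593459e+00 -1.42536044e-06
  1.60533750e+00 -7.90795091e-01]
grip [0.69298832 0.06870427 0.08568653] [ 0.34864282 -0.35839669  0.8660254 ] [[-0.16456754  0.92269481 -0.34864282]
 [ 0.88623785  0.29348644  0.35839669]
 [ 0.4330127  -0.25       -0.8660254 ]]
[13.74  18.248  8.546  0.477  0.273 -1.021]
[13.715 15.721 22.872  0.477  0.273 -1.021]
```

View pics/s8b.png

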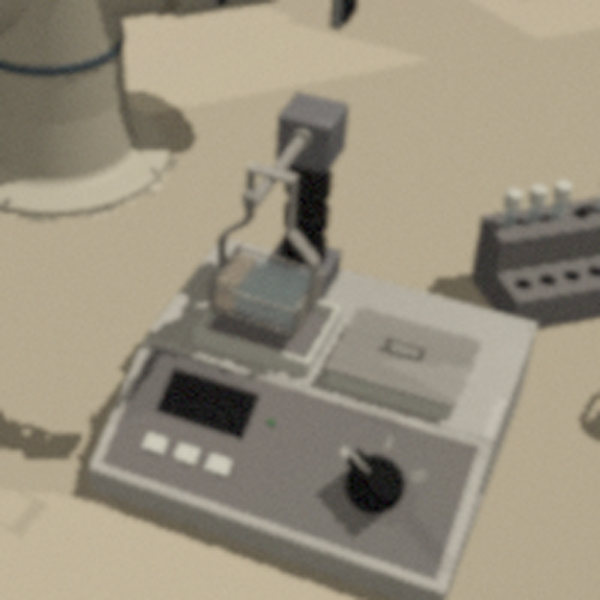

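Emit:
{"name": "drive_tool", "arguments": {"targets": [[5,6,2,0.06,0.035,-0.13],[9,12,4,0.12,0.07,-0.26],[13.7,18.2,6,0.18,0.1,-0.39],[13.7,18.2,7,0.25,0.14,-0.53],[13.7,18.2,8.5,0.31,0.177,-0.66],[13.7,18.2,8.5,0.37,0.21,-0.79],[13.7,18.2,8.5,0.43,0.246,-0.92],[13.7,18.2,8.5,0.477,0.273,-1.021],[13.7,18.2,8.5,0.477,0.273,-1.021],[13.7,18.2,8.5,0.477,0.273,-1.021],[13.7,18.2,8.5,0.477,0.273,-1.021]]}}

```text
time: 16.65
tcp_pos: [0.7441, 0.0153, 0.3144]
eef_rot: [-0.257, 0.595, 0.761, 0.035]
contact_force: [-1.0, -0.4, 0.1]
finger_gap: 0.0857
```

```bash
python3 -c "
from h import *
P,R=cur();print(P,status.state()['joints'])
G=KC+kn*.021
print(rel(G+kn*.15+[0,0,.10],KR(60)));print(rel(G+kn*.10,KR(60)))
p=shot('wrist','w9');a=p['img'][:,:,::-1]
cv2.imwrite('pics/w9b.png',cv2.resize(a,None,fx=1.4,fy=1.4))
print(proj(p,KC),proj(p,KC+kn*.033),proj(p,KC+kn*.009))
a=shot('scene','s9')['img'][:,:,::-1]
"
```

```text
[0.74405886 0.01526584 0.3143639 ] [-0.18971188  0.89171343  0.44804582  0.36417804  2.21204064 -1.84662702]
[ 0.005  0.073 -0.161 -0.001  0.    -0.004]
[-4.3120e+00  2.6040e+00  1.3498e+01 -1.0000e-03  0.0000e+00 -4.0000e-03]
[242.63369096 195.47447188] [240.00415845 202.02629163] [241.95734443 197.15967659]
```

View pics/w9b.png

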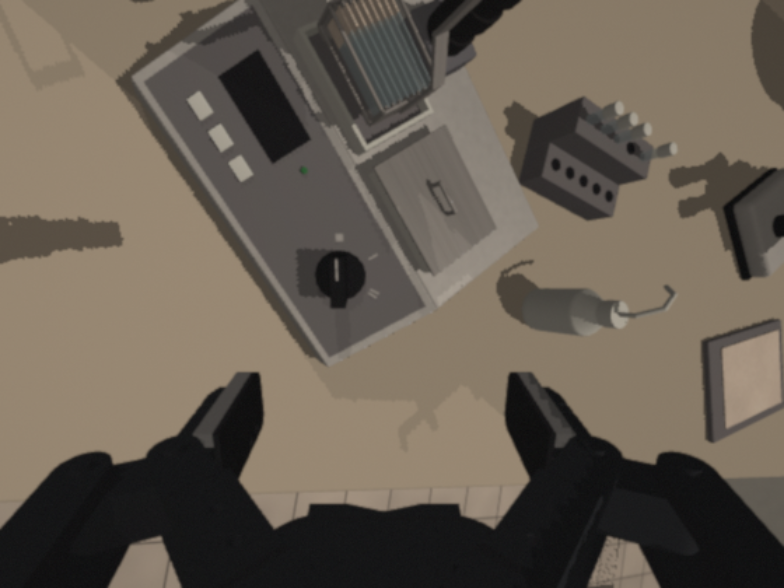

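View pics/s9.png

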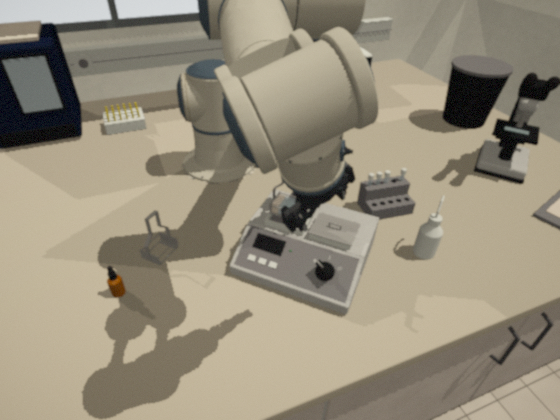

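Emit:
{"name": "drive_tool", "arguments": {"targets": [[-1,0.6,3,0,0,0],[-2,1.3,6,0,0,0],[-3,2,9,0,0,0],[-4,2.5,12,0,0,0],[-4.3,2.6,13.5,0,0,-0.003],[-4.3,2.6,13.5,0,0,-0.003],[-4.3,2.6,13.5,0,0,-0.003],[-4.3,2.6,13.5,0,0,-0.003]]}}

```text
time: 17.55
tcp_pos: [0.7286, 0.0326, 0.1738]
eef_rot: [-0.256, 0.592, 0.763, 0.036]
contact_force: [-0.2, -0.3, -0.4]
finger_gap: 0.0851
```

```bash
python3 -c "
from h import *
P,R=cur();print(P,status.state()['joints'])
G=KC+kn*.021
print(rel(G-kn*.008,KR(60)))
p=shot('wrist','w10');a=p['img'][:,:,::-1]
cv2.imwrite('pics/w10b.png',cv2.resize(a,None,fx=1.4,fy=1.4))
print(proj(p,KC),proj(p,KC+kn*.033)*1.4,proj(p,KC+kn*.009)*1.4)
a=shot('scene','s10')['img'][:,:,::-1]
"
```

```text
[0.72862358 0.03263409 0.17379082] [-0.17311133  0.92283455  0.73944623  0.31424723  1.90076406 -1.95565258]
[-2.4000e-02 -2.8000e-02  1.0965e+01  0.0000e+00  1.0000e-03  2.0000e-03]
[273.64510244 204.25979671] [382.95843905 301.86155979] [383.06705857 289.92815186]
```

View pics/w10b.png

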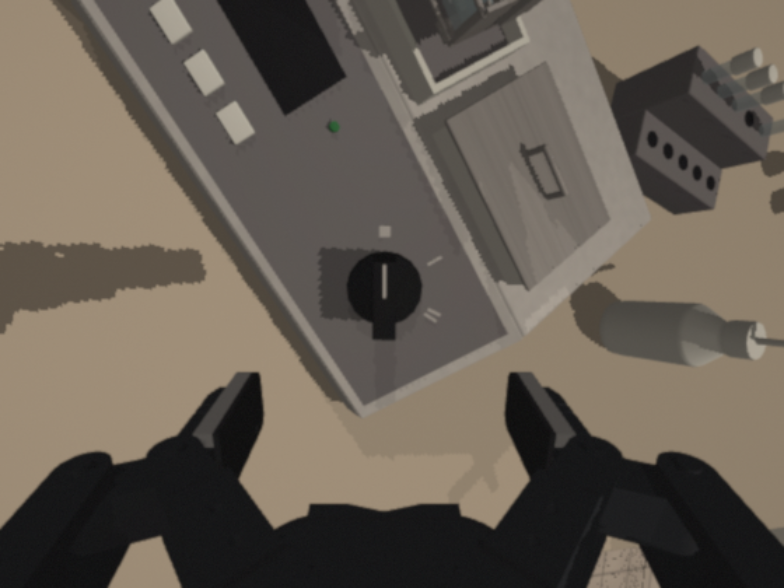

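View pics/s10.png

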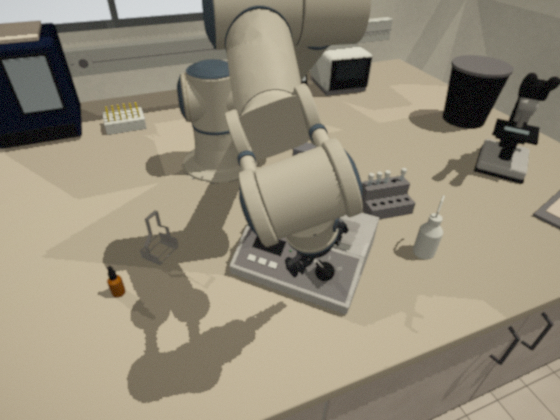

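```bash
cat > kin.py <<'E'
import numpy as np
from scipy.optimize import least_squares
from scipy.spatial.transform import Rotation as Ro
D=[([1.12850676,.494208696,1.34614544,0,1.3024875,-.0954887],[.21226083,.58746559,.23067954]),
([.276733709,.0567032393,1.49779208,0,1.58632261,.408651672],[.38807655,.17217744,.40552242]),
([-.533708,.470064182,1.1984988,0,1.47597243,-.0884],[.58164844,-.27446706,.29851341]),
([-.0187885848,.217722976,1.31593459,0,1.6053375,-.790795],[.51932473,.04985152,.40046593]),
([-.18971188,.89171343,.44804582,.36417804,2.21204064,-1.84662702],[.74405886,.01526584,.3143639]),
([-.17311133,.92283455,.73944623,.31424723,1.90076406,-1.95565258],[.72862358,.03263409,.17379082])]
def fk(j,L,pts=False):
    a0,h,L1,L2,T,e=L
    R1=Ro.from_euler('z',j[0]); R2=R1*Ro.from_euler('y',j[1]); R3=R2*Ro.from_euler('y',j[2]); R4=R3*Ro.from_euler('z',j[3]);R5=R4*Ro.from_euler('y',j[4])
    s=R1.apply([a0,0,h]); el=s+R2.apply([0,0,L1]); w=el+R3.apply([e,0,L2]); t=w+R5.apply([0,0,T])
    return (s,el,w,t) if pts else t
f=least_squares(lambda L: np.array([fk(j,L)-np.array(p) for j,p in D]).ravel(),[0,.4,.4,.4,.25,0])
print(f.x.round(4),abs(f.fun).max()); KL=f.x
if __name__=='__main__':
    from h import *
    j=status.state()['joints']
    for X in fk(j,KL,True): print(X.round(3),SL(X).round(3))
    G=KC+kn*.021
    # IK at final
    def r(x):
        s,el,w,t=fk(list(x)+[0],KL,True); z=(t-w)/np.linalg.norm(t-w); return np.r_[t-(G-kn*.008),z+kn]
    g=least_squares(r,j[:5]); print('final',g.x,g.cost)
    for X in fk(list(g.x)+[0],KL,True): print(X.round(3),SL(X).round(3))
    s,el,w,t=fk(list(g.x)+[0],KL,True)
    for a in np.linspace(0,1,6):
        X=w+(el-w)*a; print('forearm',a,X.round(3),SL(X).round(3))
E
python3 kin.py
```

```text
[-0.0116  0.4284  0.6885  0.3794  0.5073  0.2026] 0.06004504848724304
[-0.011  0.002  0.428] [0.349 0.471 0.428]
[ 0.53  -0.093  0.844] [-0.096  0.15   0.844]
[ 0.883 -0.154  0.607] [-0.387 -0.061  0.607]
[0.706 0.027 0.168] [-0.133 -0.06   0.168]
final [-0.12646777  0.97971661  0.85306303  0.32076493  1.72482649] 5.0726951489198984e-18
[-0.012  0.001  0.428] [0.349 0.472 0.428]
[ 0.556 -0.071  0.812] [-0.098  0.116  0.812]
[ 0.867 -0.11   0.518] [-0.344 -0.08   0.518]
[0.69  0.072 0.079] [-0.09  -0.08   0.079]
forearm 0.0 [ 0.867 -0.11   0.518] [-0.344 -0.08   0.518]
forearm 0.2 [ 0.805 -0.102  0.577] [-0.295 -0.041  0.577]
forearm 0.4 [ 0.742 -0.094  0.636] [-0.245 -0.002  0.636]
forearm 0.6000000000000001 [ 0.68  -0.086  0.694] [-0.196  0.037  0.694]
forearm 0.8 [ 0.618 -0.079  0.753] [-0.147  0.076  0.753]
forearm 1.0 [ 0.556 -0.071  0.812] [-0.098  0.116  0.812]
```

```bash
sed -i "s/R4=R3\*Ro.from_euler('z',j\[3\])/R4=R3*Ro.from_euler('z',SG*j[3])/; s/^D=/SG=-1\nD=/" kin.py; python3 kin.py
```

```text
[ 0.0494 -0.4737  0.2068  0.4058 -0.396  -0.2423] 0.08943794895012042
[ 0.049 -0.009 -0.474] [ 0.3    0.436 -0.474]
[ 0.211 -0.037 -0.349] [ 0.166  0.339 -0.349]
[ 0.631 -0.11  -0.145] [-0.179  0.089 -0.145]
[ 0.809 -0.024  0.198] [-0.241 -0.099  0.198]
final [-0.11632013  0.69934093  0.53830101  2.65178671  0.94694603] 0.12541835039893226
[ 0.049 -0.006 -0.474] [ 0.302  0.433 -0.474]
[ 0.181 -0.021 -0.315] [ 0.198  0.35  -0.315]
[ 0.483 -0.056  0.046] [-0.038  0.158  0.046]
[ 0.376  0.108 -0.297] [ 0.155  0.12  -0.297]
forearm 0.0 [ 0.483 -0.056  0.046] [-0.038  0.158  0.046]
forearm 0.2 [ 0.423 -0.049 -0.026] [ 0.01   0.196 -0.026]
forearm 0.4 [ 0.363 -0.042 -0.098] [ 0.057  0.234 -0.098]
forearm 0.6000000000000001 [ 0.302 -0.035 -0.171] [ 0.104  0.273 -0.171]
forearm 0.8 [ 0.242 -0.028 -0.243] [ 0.151  0.311 -0.243]
forearm 1.0 [ 0.181 -0.021 -0.315] [ 0.198  0.35  -0.315]
```

```bash
sed -i "s/SG=-1/SG=1/; s/a0,h,L1,L2,T,e=L/a0,h,L1,L2,T,e,d1,d4=L/; s/R1.apply(\[a0,0,h\])/R1.apply([a0,d1,h])/; s/w=el+R3.apply(\[e,0,L2\])/w=el+R3.apply([e,0,L2])+R4.apply([0,d4,0])/; s/.25,0\]/.25,0,.0,.06]/" kin.py; python3 kin.py
```

```text
[ 0.      0.2566  0.5968  0.3844  0.3353  0.1179  0.0596 -0.    ] 3.720286012087737e-06
[0.01  0.059 0.257] [0.375 0.416 0.257]
[ 0.479 -0.023  0.617] [-0.011  0.137  0.617]
[ 0.845 -0.087  0.464] [-0.312 -0.08   0.464]
[0.728 0.033 0.173] [-0.145 -0.08   0.173]
final [-0.13392008  0.94199296  0.96615693  0.31492594  1.65545211] 4.2512977592403844e-30
[0.008 0.059 0.257] [0.377 0.418 0.257]
[ 0.486 -0.005  0.608] [-0.003  0.12   0.608]
[ 0.807 -0.049  0.369] [-0.258 -0.08   0.369]
[0.69  0.072 0.079] [-0.09  -0.08   0.079]
forearm 0.0 [ 0.807 -0.049  0.369] [-0.258 -0.08   0.369]
forearm 0.2 [ 0.743 -0.04   0.417] [-0.207 -0.04   0.417]
forearm 0.4 [ 0.679 -0.031  0.465] [-0.156 -0.     0.465]
forearm 0.6000000000000001 [ 0.615 -0.023  0.512] [-0.105  0.04   0.512]
forearm 0.8 [ 0.55  -0.014  0.56 ] [-0.054  0.08   0.56 ]
forearm 1.0 [ 0.486 -0.005  0.608] [-0.003  0.12   0.608]
```

Emit:
{"name": "drive_tool", "arguments": {"targets": [[0,0,2,0,0,0],[0,0,4,0,0,0],[0,0,6,0,0,0],[0,0,7.5,0,0,0],[0,0,8.5,0,0,0],[0,0,9,0,0,0],[0,0,9,0,0,0],[0,0,9,0,0,0]]}}

```text
time: 18.45
tcp_pos: [0.6968, 0.0648, 0.0948]
eef_rot: [-0.257, 0.592, 0.763, 0.035]
contact_force: [0.5, 0.3, -0.3]
finger_gap: 0.0856
```

```bash
python3 -c "
from h import *
P,R=cur();print(P,status.state()['joints'],status.state()['contact_force'])
G=KC+kn*.021
print(rel(G-kn*.008,KR(60)))
p=shot('wrist','w11');a=p['img'][:,:,::-1]
cv2.imwrite('pics/w11b.png',cv2.resize(a,None,fx=1.4,fy=1.4))
print(proj(p,KC+kn*.033)*1.4,proj(p,KC+kn*.009)*1.4)
"
```

```text
[0.69682835 0.06484535 0.09477283] [-0.14084683  0.93661902  0.93107205  0.31301908  1.69726757 -1.9894063 ] [ 0.48362869  0.34024661 -0.28694372]
[ 1.100e-02 -1.100e-02  1.859e+00 -1.000e-03 -0.000e+00  2.000e-03]
[383.45644107 378.95357751] [383.50649951 351.57704757]
```

View pics/w11b.png

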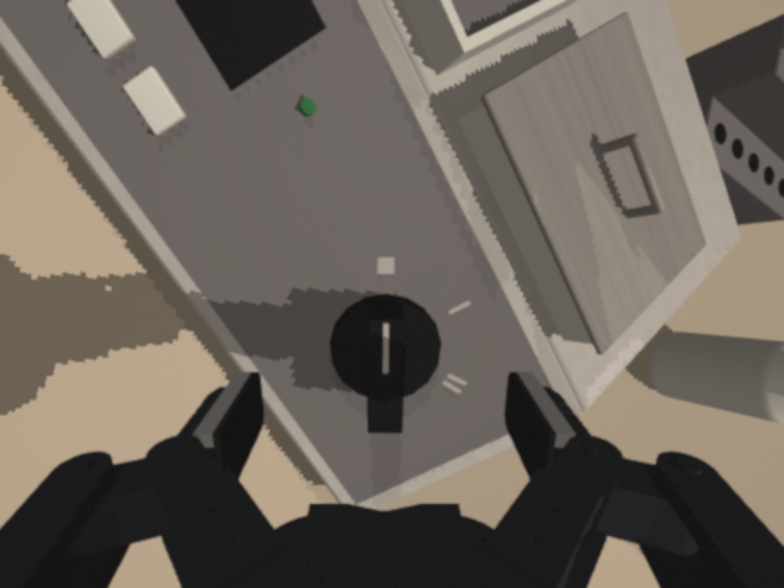

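Emit:
{"name": "drive_tool", "arguments": {"targets": [[0.05,-0.15,0.6,0,0,0],[0.05,-0.15,1.1,0,0,0],[0.05,-0.15,1.5,0,0,0],[0.05,-0.15,1.7,0,0,0],[0.05,-0.15,1.8,0,0,0],[0.05,-0.15,1.8,0,0,0],[0.05,-0.15,1.8,0,0,0]]}}

```text
time: 19.2
tcp_pos: [0.6886, 0.0715, 0.0792]
eef_rot: [-0.257, 0.592, 0.763, 0.035]
contact_force: [-0.4, -1.0, 0.2]
finger_gap: 0.0855
```

Emit:
{"name": "drive_tool", "arguments": {"targets": [[0,0,0,0,0,0],[0,0,0,0,0,0],[0,0,0,0,0,0],[0,0,0,0,0,0],[0,0,0,0,0,0],[0,0,0,0,0,0],[0,0,0,0,0,0],[0,0,0,0,0,0],[0,0,0,0,0,0],[0,0,0,0,0,0]], "hand": 1, "newtons": 40}}

```text
time: 20.2
tcp_pos: [0.6886, 0.0715, 0.0793]
eef_rot: [-0.257, 0.592, 0.763, 0.035]
contact_force: [-0.4, -1.2, 3.1]
finger_gap: 0.0127
```

```bash
python3 -c "
from h import *
P,R=cur();s=status.state();print(P,s['joints'],s['contact_force'],s['torque'],s['finger_gap'])
p=shot('wrist','w12');a=p['img'][:,:,::-1]
cv2.imwrite('pics/w12b.png',cv2.resize(a,None,fx=1.4,fy=1.4))
G=KC+kn*.021
print(rel(G-kn*.008,KR(60)))
"
```

```text
[0.68856987 0.07151144 0.07926852] [-0.13405804  0.94040356  0.96931587  0.31436665  1.65617084 -1.99614414] [-0.4486774  -1.16072534  3.13900397] [-0.19034705  0.00101461  0.02206759] 0.01270494941032589
[-0.044  0.168 -0.014 -0.002 -0.001  0.002]
```

View pics/w12b.png

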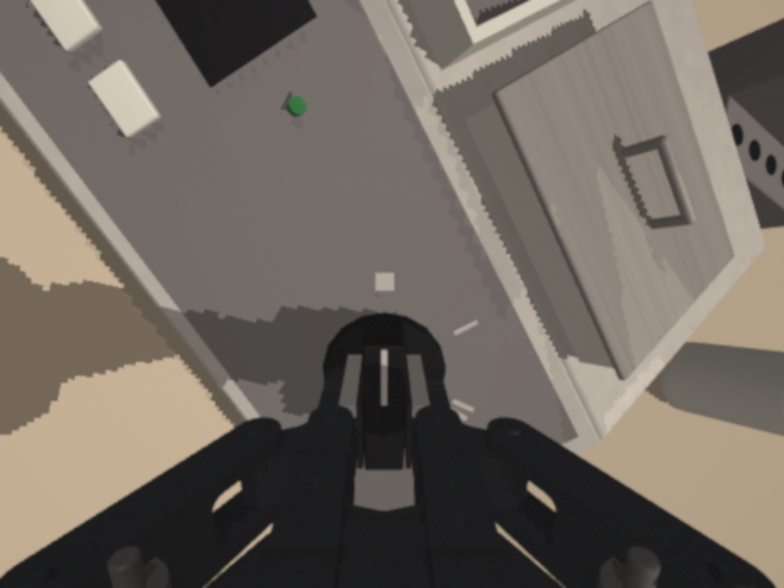

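Emit:
{"name": "drive_tool", "arguments": {"targets": [[0,0,0,0,0,0.08],[0,0,0,0,0,0.16],[0,0,0,0,0,0.24],[0,0,0,0,0,0.32],[0,0,0,0,0,0.4],[0,0,0,0,0,0.4]], "newtons": 60}}

```text
time: 20.85
tcp_pos: [0.6886, 0.0723, 0.0796]
eef_rot: [-0.259, 0.733, 0.629, -0.017]
contact_force: [1.2, 2.4, 8.3]
finger_gap: 0.0126
```

```bash
python3 -c "
from h import *
P,R=cur();s=status.state();print(P,s['joints'],s['contact_force'],s['torque'],s['finger_gap'])
p=shot('wrist','w13');a=p['img'][:,:,::-1]
cv2.imwrite('pics/w13b.png',cv2.resize(a,None,fx=1.4,fy=1.4))
G=KC+kn*.021
print(rel(G-kn*.008,KR(60)))
"
```

```text
[0.68858041 0.07228545 0.07961213] [-0.13348366  0.94016576  0.96925011  0.31558013  1.65655565 -1.59305502] [1.18251875 2.44211386 8.29765368] [ 0.72618114  0.06875421 -0.26760806] 0.012554984951672442
[-0.061  0.187 -0.008 -0.002 -0.001 -0.398]
```

View pics/w13b.png

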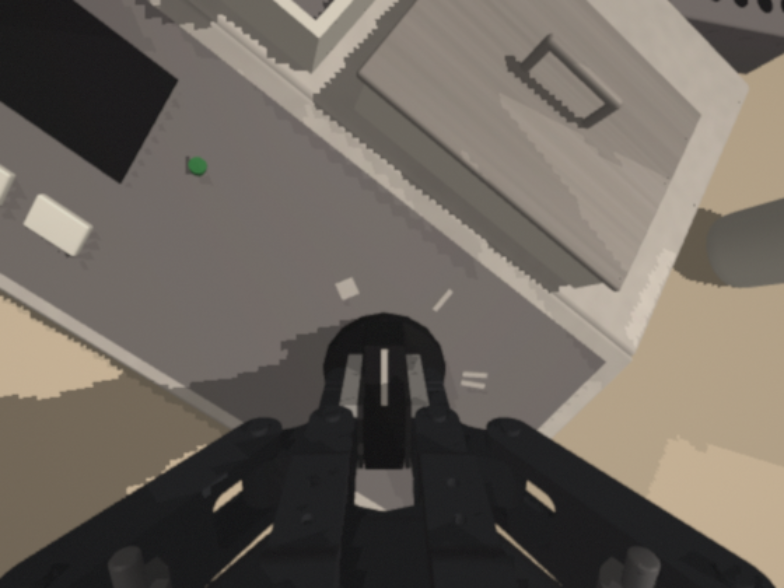

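Emit:
{"name": "drive_tool", "arguments": {"targets": [[0,0,0,0,0,0.08],[0,0,0,0,0,0.16],[0,0,0,0,0,0.24],[0,0,0,0,0,0.32],[0,0,0,0,0,0.4],[0,0,0,0,0,0.48],[0,0,0,0,0,0.56],[0,0,0,0,0,0.64],[0,0,0,0,0,0.64],[0,0,0,0,0,0.64]]}}

```text
time: 21.9
tcp_pos: [0.6893, 0.0735, 0.0799]
eef_rot: [-0.242, 0.893, 0.368, -0.096]
contact_force: [5.4, 12.7, 5.9]
finger_gap: 0.0127
```

```bash
python3 -c "
from h import *
P,R=cur();s=status.state();print(P,s['joints'],s['contact_force'],s['torque'],s['finger_gap'])
p=shot('wrist','w14');a=p['img'][:,:,::-1]
cv2.imwrite('pics/w14b.png',cv2.resize(a,None,fx=1.4,fy=1.4))
G=KC+kn*.021
print(rel(G-kn*.008,KR(60)))
"
```

```text
[0.68927495 0.07347194 0.07987346] [-0.13259508  0.94008778  0.96862378  0.3176667   1.65570832 -0.95588336] [ 5.42361021 12.67255419  5.86304874] [ 2.15163707 -0.52213538 -1.16430506] 0.012722081285334478
[-7.000e-02  2.280e-01 -5.000e-03 -1.000e-03 -2.000e-03 -1.036e+00]
```

View pics/w14b.png

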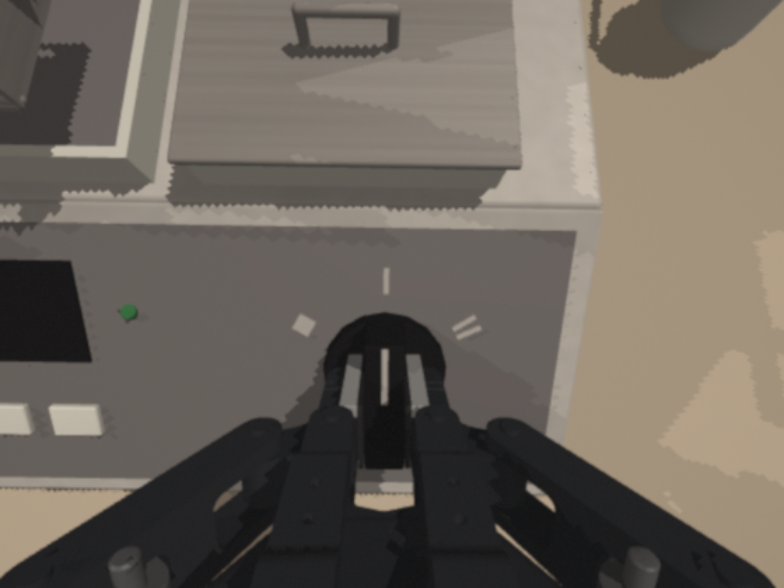

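Emit:
{"name": "drive_tool", "arguments": {"targets": [[0,0,0,0,0,0],[0,0,0,0,0,0],[0,0,0,0,0,0],[0,0,0,0,0,0],[0,0,0,0,0,0],[0,0,0,0,0,0],[0,0,0,0,0,0],[0,0,0,0,0,0]], "hand": 0}}

```text
time: 22.75
tcp_pos: [0.6885, 0.0715, 0.0791]
eef_rot: [-0.241, 0.893, 0.368, -0.097]
contact_force: [0.4, -0.6, 0.3]
finger_gap: 0.085
```

Emit:
{"name": "drive_tool", "arguments": {"targets": [[0,0,-0.5,0,0,0],[0,0,-1.5,0,0,0],[0,0,-3,0,0,0],[0,0,-5,0,0,0],[0,0,-8,0,0,0],[0,0,-11,0,0,0],[0,0,-13,0,0,0],[0,0,-13,0,0,0],[0,0,-13,0,0,0]]}}

```text
time: 23.65
tcp_pos: [0.7342, 0.0248, 0.1917]
eef_rot: [-0.241, 0.893, 0.368, -0.097]
contact_force: [0.7, 0.5, -0.4]
finger_gap: 0.0856
```

```bash
python3 -c "
from h import *
P,R=cur();s=status.state();print(P,s['joints'],s['contact_force'],s['finger_gap'])
p=shot('wrist','w15');a=p['img'][:,:,::-1]
cv2.imwrite('pics/w15b.png',cv2.resize(a,None,fx=1.4,fy=1.4))
shot('scene','s15');shot('top','t15')
"
```

```text
[0.73419313 0.02475265 0.19174846] [-0.18107729  0.92339393  0.6911818   0.31667112  1.9507276  -0.90731525] [ 0.67801323  0.51766751 -0.38041853] 0.08557462795494206
```

View pics/w15b.png

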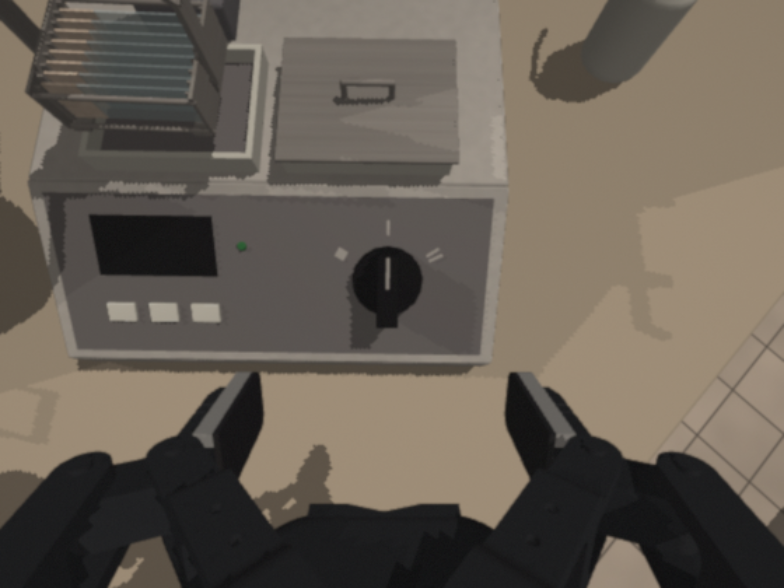

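View pics/s15.png

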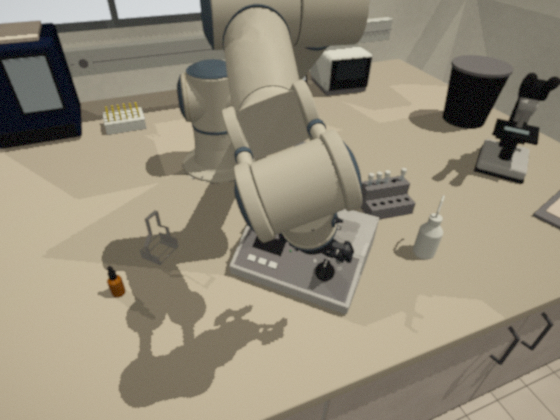

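View pics/t15.png

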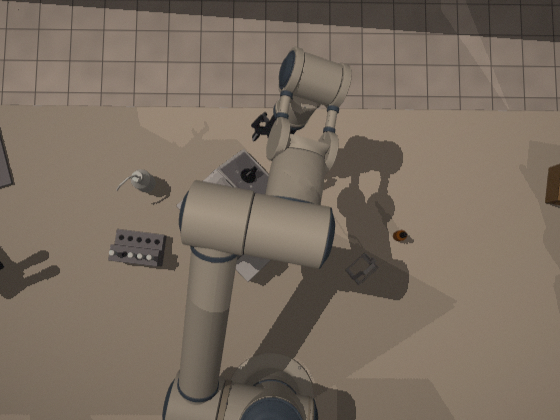

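Emit:
{"name": "drive_tool", "arguments": {"targets": [[-3,0,-2,0,0,0],[-6,0,-4,0,0,0],[-9,0,-6,0,0,0],[-10,0,-7,0,0,0],[-10,0,-7,0,0,0],[-10,0,-7,0,0,0],[-10,0,-7,0,0,0]]}}

```text
time: 24.5
tcp_pos: [0.6876, -0.069, 0.2507]
eef_rot: [-0.241, 0.893, 0.368, -0.098]
contact_force: [0.3, -0.3, -0.6]
finger_gap: 0.0855
```

```bash
python3 -c "
from h import *
s=status.state();print(s['tcp_pos'],s['contact_force'])
p=shot('wrist','w16');a=p['img'][:,:,::-1].copy()
for X in ([.0137,.0577,.278],[.0137,.0777,.278],[.0137,.0377,.278],[-.0173,.1022,.172],[-.0173,.0132,.172],[.0447,.0132,.172],[.0447,.1022,.172]):
  u=proj(p,SW(X));cv2.circle(a,tuple(int(round(v)) for v in u),2,(0,0,255),-1)
cv2.imwrite('pics/w16b.png',cv2.resize(a,None,fx=1.4,fy=1.4))
"
```

```text
[ 0.68762309 -0.06895422  0.25065678] [ 0.29971276 -0.31467024 -0.58805962]
```

View pics/w16b.png

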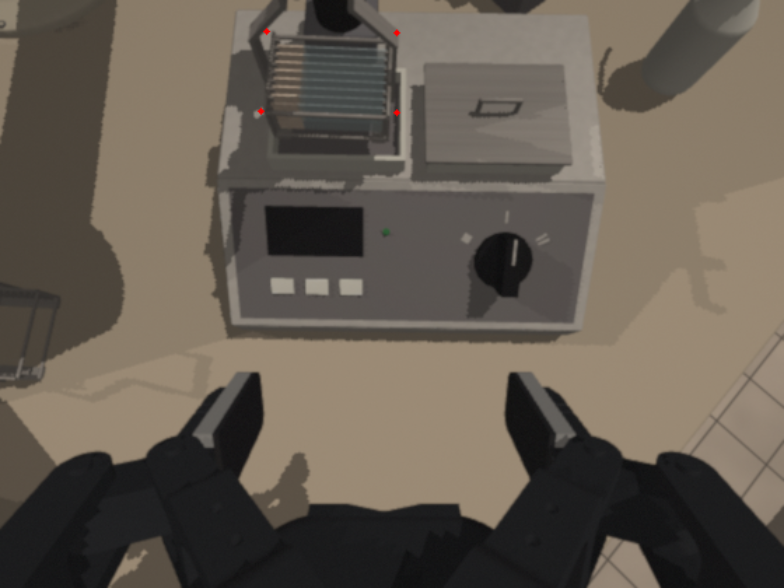

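Emit:
{"name": "drive_tool", "arguments": {"targets": [[0,0,0,0,0,0],[0,0,0,0,0,0],[0,0,0,0,0,0]]}}

```text
time: 24.85
tcp_pos: [0.6877, -0.0701, 0.2516]
eef_rot: [-0.241, 0.893, 0.368, -0.098]
contact_force: [0.4, -0.8, 0.6]
finger_gap: 0.0858
```

```bash
python3 -c "
from cell import manip,status
print(status.state()['joint_vel'].round(3));print(manip.hand_in())"
```

```text
[-0.003 -0.003 -0.001  0.001 -0.    -0.002]
the job is handed in; nothing more can be done
None
```

I hung the slide basket by its bail on the lift arm, about 8 mm in front of lift_mid. I lowered it until a few newtons showed on the tool and let go. Then I turned the selector one click clockwise, from off to its first position, let go, backed away and handed in at about 25 s. The hand-in gave no verdict.

My last checks:
- **Basket:** in the last wrist picture, the four tray corners I projected for an upright basket fall within a few pixels of the real ones. The bail itself was at the edge of that view, so I last saw it resting on the arm just after release.
- **Selector:** the pointer lines up with the first mark. This was judged from the pictures, as the joint angle cannot be read.
- **Other objects:** the spare basket, tube rack and both bottles look unmoved. I compared the pictures by eye and did not measure them.
- **Robot:** it touches nothing and was standing still at hand-in.

Two measurements disagreed slightly, with no visible effect:
- The stainer's pose fit was off by 5–6 pixels at one front corner in the scene camera. I put that down to a badly picked corner.
- The knob sat about 2 mm from its computed place in the close view. I shifted the grip for this; the side force on the tool still reached about 15 N during the turn.

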